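# Wind up the display turntable and set it running with a bottle on it

### The arm

A 6-joint arm with a two-finger parallel gripper is mounted at the origin on a cart in front of the work surface, level with it; the furniture and walls round the work are solid. World frame = base frame: x ahead of the robot, y to its left, z up, the work surface at z = 0. Lengths are in m, angles in rad, forces in N, time in s.
With the tool pointing down it reaches from about 0.3 to 0.875 m from the base axis. Payload 6.4 kg.
Tool frame: the origin (TCP) lies midway between the tips of the shut fingers; the grasp point (between the pads) lies 19 mm behind it; z points along the fingers, y is the line along which they close (so a half turn about z gives the same grasp; the last joint's range is limited). The gripper opens to 85 mm and grips with 20 to 120 N. Pads are 22 mm wide; open, the fingers measure 114 mm over their backs; the gripper's body (76 mm by 85 mm) begins 54 mm behind the grasp point. The pads swing forward as they close: fully open they stand 13 mm farther back than shut.
Start: joints at [-1.38, 0.181, 1.607, -0, 1.354, -0.206], TCP at [0.222, -0.53, 0.231] pointing down, gripper open.
Joint ranges: [-2.99, 2.99], [-0.89, 2.07], [0.3, 2.58], [-1.14, 4.28], [0, 2.63], [-3.12, 3.12]. Speed limits (rad/s): [2.57, 2.57, 3.01, 3.14, 3.14, 3.14].

### API

Orientations are given as a unit quaternion [w, x, y, z].
In Python, from bench import get_obs, camera, hand_in gives the robot as it stands.
- The arm moves only by the tool carry_out, never from a script. Its argument "plan" is a list that holds one entry, the list of rows, each a list of 7 numbers: the shift along the world's x, y, z in m, then the turn, a rotation vector about the world's x, y, z in rad, then the opening, from 0 (shut) to 1 (fully open). In form: [[[x, y, z, rx, ry, rz, hand], ...]]. A call has exactly 5 rows; each row is the pose to reach, as a shift and turn from the pose commanded when the call began; what a row does not reach only later rows make up. A row lasts 1/12 s, in which the tool goes at most 41.7 mm and 7.16 degrees, less where a joint would pass 70% of its speed; a pose out of reach is approached as far as the arm can. A call with a gripper value outside its range is refused whole. The fingers move at their own pace and stop on an object; the grip force is fixed at half the most. Time passes only in rows, so rows that repeat a pose let the fingers close, or fill a call up. It gives the time, the measured TCP pose, the force, the opening and the grip force at its end, in the units of the state.
- get_obs(): the state, without advancing time (a new reading comes with each control period).
- camera(name): name is "scene" or "top"; returns a dict with "pixels" (384x512x3 uint8, red, green, blue), "z_map" (384x512 float32, m along the optical axis (not along the pixel's ray), 0 where there is no reading), "camera_matrix" (3x3 intrinsics, pixels), "k1" (the pictures are not rectified: a ray, as slopes to the right and down, at radius r is drawn at 1 + k1 r^2 times it, then the intrinsics apply), "cam_to_world" (4x4, takes a point from camera to world coordinates). Camera axes: x right, y up, looking along -z (the intrinsics and any distortion apply to the point x, -y, -z); pixel columns grow to the right and rows downward; lengths in m; the calibration is good to about 2 mm. A picture is of the moment at which its call begins.
- hand_in(): hands the job in; it is judged then, once.
The state is a dict: "time_s": time; "q": joint angles; "dq": joint speeds; "joint_efforts": joint torques, N m; "eef_pos": TCP position; "eef_rot": TCP orientation; "wrist_force": force on the tool from outside, world axes, zero at the start; "torque": the same for the moment, N m; "opening": opening from 0.0 (shut) to 1.0 (fully open); "grasp_force": force on a finger pad.
Only numpy, scipy, OpenCV 4.12 (cv2) and the standard library are available. Lean on these libraries where they do the work, as an engineer would, in place of code of your own. Each camera call takes 0.05 s, during which the arm holds its last target. There are 200 camera calls.

### The job

Set the clockwork display turntable going. First, with its stop left in, wind the wing key on its sloping front clockwise until it comes up against its end stop; then stand the perfume bottle upright in the middle of the platter, and last draw the stop slide all the way out so that the platter turns with the bottle on it. Leave the other two bottles standing where they are.

Things in the scene. Friction and masses are not known exactly. Their poses are not given: they have to be found in the camera images.
- turntable: Fixed white wedge-fronted case, 236 (x) x 190 (y) x 80 mm. Origin on the counter under the platter's axis, x to its back, z up. Flat deck (80 high): x -82 to +72, y -120 to +70 mm; in front of it the top slopes down at 30 degrees to x -164 (33 high). The key's axis leaves the slope at (-123, -25, 56), square to it: 30 degrees from vertical, leaning to the case's front.
- key_grip (a point): Point on the key's axis, 25 mm out from the slope, at the height to grip. z: along the axis, out of the slope; x: along the two wings; y: across them. The steel wing key is 78 mm across its two round wings, 9 mm thick, 7 to 40 mm out from the slope (14.5 to 32.5 mm at the waist on the axis), and turns with the joint.
- winding_key (a joint): Angle wound, rad: grows as the key is turned clockwise (looking at the slope); 0 run down, 4.71 at the end stop (three quarters of a turn). A spring resists more and more (0.2 to 0.3 N m to turn it at 1 rad/s); it stays where it is let go.
- platter: Round aluminium platter 120 mm across with a black rubber mat. Origin at the centre of its top, 101.6 mm above the counter; z up. Six lugs under its rim catch on the stop: with the stop in it can move only some 20 degrees either way, with the stop out the wound spring turns it slowly (about 0.2 rad/s), anticlockwise from above.
- stop_knob (a point): Top of the stop slide's upright black grip on the deck, front right of the platter: 14 (x) x 12 (y) mm, 8 to 37.5 mm above the deck. This point is 117.5 mm above the counter and, with the stop in, 100 mm from the platter's axis. Its -y points outwards along the slide, away from the platter's axis; z up. The platter's rim is 34 mm inward of the grip.
- stop_slide (a joint): Stop slide, m: 0 stop in (tongue between two lugs under the platter), 0.018 all the way out; moves outwards along stop_knob's -y, straight away from the platter's axis, about 2 to 4 N.
- perfume_bottle: Flat clear glass perfume bottle with a fat black cylindrical cap: body 32 (its x) x 50 (its y) x 79 mm high, cap 25 mm across up to 103 mm; 0.2 kg. Origin at the centre of its underside, z up.
- rollon_bottle: White roll-on bottle with a large red rounded cap, 36 x 42 x 106 mm. Origin at the centre of its underside. To be left alone.
- dropper_bottle: Small brown round dropper bottle with a black rubber bulb, 33 mm across, 102 mm high. Origin at the centre of its underside. To be left alone.

How it is judged:
On the way, in this order (a step that is already met when the one before it is completed fails the run):
1. the key is wound to within 0.4 rad of its end stop while the stop slide is still in (less than 5 mm out) and the perfume bottle is not yet on the platter (value of joint winding_key above 4.31 rad and value of joint stop_slide below 0.005 m and distance between perfume_bottle and platter above 0.08 m), for 0.2 s.
2. the perfume bottle stands upright on the platter, let go, within 20 mm of its centre, with the stop slide still in (horizontal distance between perfume_bottle and platter below 0.02 m and z of perfume_bottle in the frame of platter below 0.006 m and angle between perfume_bottle's own z axis and vertical below 0.1 rad and contact force between the fingers and perfume_bottle below 0.1 N and value of joint stop_slide below 0.005 m), for 0.2 s.
At the end, for the whole second after the job is handed in: The key is wound to within 0.4 rad of its end stop, the stop slide is drawn out (at least 14 of its 18 mm), the platter is turning (faster than 0.04 rad/s), and the perfume bottle stands upright (within 0.1 rad) on it, within 20 mm of its centre (value of joint winding_key above 4.31 rad and value of joint stop_slide above 0.014 m and angular speed of platter above 0.04 rad/s and horizontal distance between perfume_bottle and platter below 0.02 m and z of perfume_bottle in the frame of platter between -0.006 and 0.006 m and angle between perfume_bottle's own z axis and vertical below 0.1 rad); the robot touches nothing.
It fails at once if another bottle is disturbed (moved more than 25 mm or tipped over) (distance of any of rollon_bottle, dropper_bottle from where it was at the start of the episode above 0.025 m or angle between any of rollon_bottle, dropper_bottle's own z axis and vertical above 0.5 rad).
It fails at once if the perfume bottle is toppled (angle between perfume_bottle's own z axis and vertical above 0.9 rad).
It also fails if it takes over 72 s, if anything falls off the work surface, if the arm or the gripper's body presses on something with over 40 N, if the wrist force passes 120 N, or if a joint passes its speed limit or range.

## Working session

There is one attempt and no reset: what is moved stays moved. The work goes in short steps, Python scripts to look and compute and a tool call to move; the robot and the scene stay as the last step left them, time stands still between calls to the robot, and variables do not carry over. Pictures are saved under pics/ and viewed, at most 10 in all, crops included, and the job is handed in when it is done.

Besides the shell and the picture viewer there is one more tool, called after "Call:" in YAML: its name, and indented under it one key for each argument. carry_out: Moves the arm, as the interface text tells. Its arguments: {"type":"object","properties":{"plan":{"type":"array","items":{"type":"array","items":{"type":"array","items":{"type":"number"}}}}},"required":["plan"]}

```bash
ls; mkdir -p pics; python3 - <<'E'
from bench import get_obs,camera
import cv2,numpy as np,pickle
o=get_obs();print(o)
d={}
for n in("scene","top"):
    c=camera(n);d[n]=c
    cv2.imwrite(f"pics/{n}0.png",c["pixels"][:,:,::-1]);print(n,c["camera_matrix"],c["k1"],c["cam_to_world"])
pickle.dump(d,open("c0.pkl","wb"))
a=np.hstack([d["scene"]["pixels"],d["top"]["pixels"]])
E
```

```text
pics
{'time_s': 0.0, 'q': array([-1.38031285e+00,  1.81532351e-01,  1.60798437e+00,  8.72765510e-06,
        1.35379461e+00, -2.06310860e-01]), 'dq': array([-0.00103179,  0.00137344,  0.00062589, -0.00036314, -0.00136172,
        0.0012971 ]), 'joint_efforts': array([-9.54225980e-04, -4.44869828e+01, -3.51337659e+01, -3.75676436e-04,
        9.17819096e-03, -2.19775507e-05]), 'eef_pos': array([ 0.22212557, -0.52978025,  0.23040046]), 'eef_rot': array([-8.59276640e-04,  9.80383576e-01,  1.97097198e-01,  1.10610000e-05]), 'wrist_force': array([-0.5884854 ,  0.1354503 , -0.72481084]), 'torque': array([-0.02639259, -0.00069971, -0.03446416]), 'grasp_force': 0.0, 'opening': 1.0050978960288406}
scene [[481.12020799   0.         256.92937702]
 [  0.         481.12020799 192.55702015]
 [  0.           0.           1.        ]] -0.16089739823025448 [[-0.53385404  0.51503712 -0.67062406 -0.25010233]
 [-0.84533127 -0.34417897  0.40860236  0.40666985]
 [-0.02036932  0.78503351  0.61911831  0.83882269]
 [ 0.          0.          0.          1.        ]]
top [[352.02198836   0.         252.84293179]
 [  0.         352.02198836 188.57592447]
 [  0.           0.           1.        ]] -0.10899846437986867 [[-0.02007925  0.99695717 -0.07532087  0.51012837]
 [-0.99979272 -0.01976822  0.0048727  -0.08115181]
 [ 0.00336891  0.0754031   0.99714744  0.94633059]
 [ 0.          0.          0.          1.        ]]
```

View pics/scene0.png

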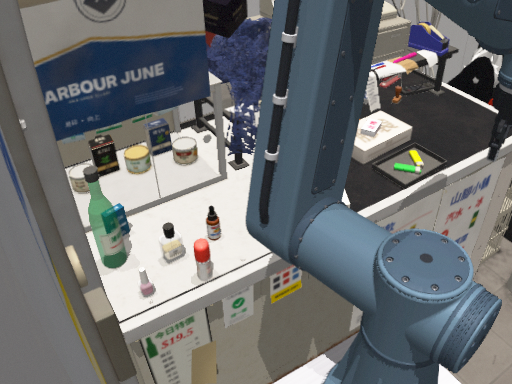

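View pics/top0.png

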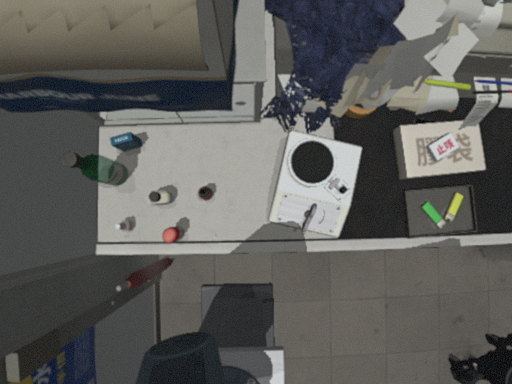

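Scene view: the arm hides the turntable; the perfume bottle is at about (170,243), the dropper at (213,223) and the roll-on at (203,258). Top view: turntable with platter centre at about (311,162), key at (310,213), stop at (338,187), perfume bottle at (160,197), dropper at (205,192), roll-on at (171,234).

```bash
cat > h.py <<'E'
import numpy as np,cv2
def ray(c,uv):
    K=c["camera_matrix"];uv=np.atleast_2d(np.asarray(uv,float))
    d=(uv-K[:2,2])/[K[0,0],K[1,1]]
    s=d.copy()
    for _ in range(20): s=d/(1+c["k1"]*(s**2).sum(1,keepdims=True))
    T=c["cam_to_world"]
    r=np.c_[s[:,0],-s[:,1],-np.ones(len(s))]@T[:3,:3].T
    return T[:3,3],r
def plane(c,uv,z):
    o,r=ray(c,uv);return o+r*((z-o[2])/r[:,2])[:,None]
def proj(c,P):
    T=c["cam_to_world"];p=(np.atleast_2d(P)-T[:3,3])@T[:3,:3]
    s=np.c_[p[:,0],-p[:,1]]/-p[:,2:3]
    s=s*(1+c["k1"]*(s**2).sum(1,keepdims=True));K=c["camera_matrix"]
    return s*[K[0,0],K[1,1]]+K[:2,2]
def cloud(c):
    v,u=np.mgrid[:384,:512];uv=np.c_[u.ravel(),v.ravel()]
    o,r=ray(c,uv);P=o+r*c["z_map"].reshape(-1,1)
    P[c["z_map"].ravel()==0]=np.nan
    return P.reshape(384,512,3)
E
python3 - <<'E'
import pickle,cv2,numpy as np
from h import *
d=pickle.load(open("c0.pkl","rb"));t=d["top"];im=t["pixels"]
a=cv2.resize(im[125:245,262:370],None,fx=5.5,fy=5,interpolation=cv2.INTER_CUBIC)
a=cv2.resize(im[125:245,262:372],None,fx=5,fy=5,interpolation=cv2.INTER_CUBIC)
b=cv2.resize(im[180:245,105:225],None,fx=5,fy=5,interpolation=cv2.INTER_CUBIC)
cv2.imwrite("pics/a.png",a[:,:,::-1]);cv2.imwrite("pics/b.png",b[:,:,::-1])
P=cloud(t)
# mat
hsv=cv2.cvtColor(im,cv2.COLOR_RGB2HSV)
m=((hsv[...,2]<50)*255).astype(np.uint8);m[:, :285]=0;m[:,340:]=0;m[:135]=0;m[190:]=0
cs,_=cv2.findContours(m,0,2);cc=max(cs,key=cv2.contourArea);print(cv2.fitEllipse(cc),plane(t,[cv2.fitEllipse(cc)[0]],.1016))
# deck points
dk=(abs(P[...,2]-.08)<.006);dk[:, :262]=0;dk[:,372:]=0
print(dk.sum(),np.nanmedian(P[dk],0))
w=((hsv[...,1]<60)&(P[...,2]>.02)).astype(np.uint8)
cs,_=cv2.findContours(w,0,2)
for c in cs:
    if cv2.contourArea(c)>60: print(cv2.boundingRect(c),cv2.minAreaRect(c))
for n,(u,v) in dict(perf=(160,197),drop=(205,192),roll=(171,234)).items(): print(n,np.nanmax(P[v-12:v+12,u-12:u+12].reshape(-1,3),0),P[v,u])
E
```

```text
((311.9425964355469, 161.7953338623047), (38.82246398925781, 39.71339797973633), 137.45535278320312) [[ 0.63636304 -0.23023161  0.1016    ]]
2866 [ 0.59545582 -0.27338378  0.07845167]
(56, 350, 10, 34) ((60.5, 366.5), (9.0, 33.0), -0.0)
(447, 333, 65, 51) ((479.0, 358.0), (50.0, 64.0), 90.0)
(135, 332, 94, 52) ((181.5, 357.5), (51.0, 93.0), 90.0)
(115, 220, 16, 12) ((122.5, 225.5), (11.0, 15.0), 90.0)
(147, 190, 25, 15) ((159.0, 197.0), (14.0, 24.0), 90.0)
(198, 186, 10, 13) ((202.11766052246094, 191.5294189453125), (9.946918487548828, 10.632911682128906), 59.03623962402344)
(95, 155, 31, 30) ((110.0, 169.5), (29.0, 30.0), 90.0)
(187, 116, 59, 7) ((216.00767517089844, 119.19577026367188), (4.427968978881836, 58.19056701660156), 87.75425720214844)
(73, 109, 77, 17) ((110.326171875, 120.04832458496094), (77.0845947265625, 13.116105079650879), 8.426968574523926)
(0, 107, 89, 277) ((44.0, 245.0), (88.0, 276.0), 0.0)
(99, 93, 62, 9) ((129.5, 97.0), (8.0, 61.0), 90.0)
(0, 88, 96, 14) ((47.534461975097656, 94.20759582519531), (95.09952545166016, 11.84912109375), 1.527525544166565)
(0, 0, 512, 237) ((255.50003051757812, 117.99998474121094), (235.99996948242188, 510.99993896484375), 90.0)
perf [0.59729524 0.19988696 0.10411926] [0.55904305 0.14466092 0.08244144]
drop [0.60813671 0.07658746 0.10185849] [0.56967573 0.03341245 0.07641513]
roll [0.49620042 0.17022267 0.10702855] [0.46856831 0.11309027 0.102517  ]
```

View pics/a.png

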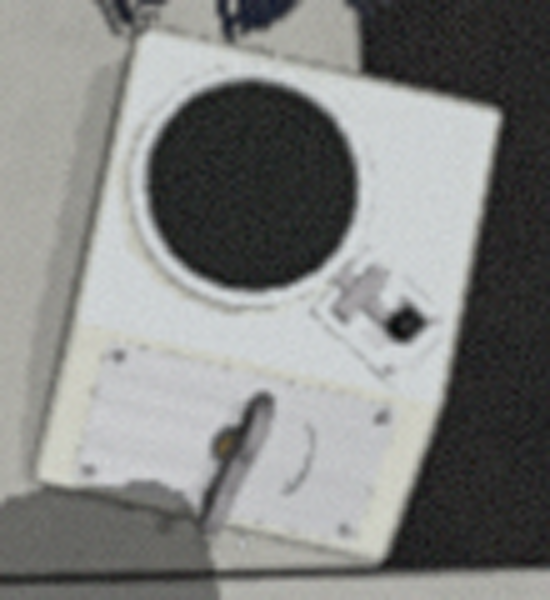

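View pics/b.png

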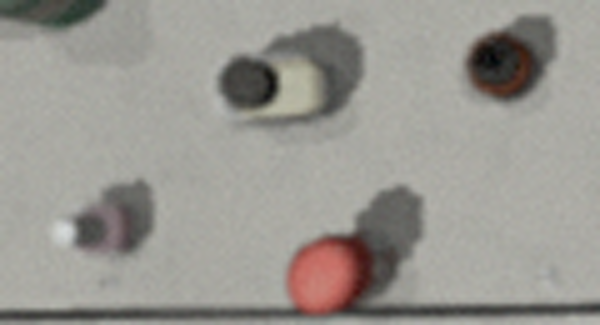

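Crop a: mat centre at (252,185), black stop knob at (405,322), wing key from (265,400) to (205,525), with the yellow hub at (225,443). Crop b: the perfume bottle's cap is at (250,82) and its body runs along the picture's horizontal.

```bash
cat > m.py <<'E'
import pickle,cv2,numpy as np
from h import *
d=pickle.load(open("c0.pkl","rb"));t=d["top"];im=t["pixels"];P=cloud(t)
g=cv2.GaussianBlur(cv2.cvtColor(im,cv2.COLOR_RGB2GRAY).astype(np.float32),(0,0),.7)
def edge(a,b,h=5):
    a,b=map(np.array,(a,b));n=np.array([-(b-a)[1],(b-a)[0]])/np.linalg.norm(b-a);pts=[]
    for s in np.linspace(.12,.88,30):
        q=a+(b-a)*s;k=np.arange(-h,h+.1,.25);L=q+k[:,None]*n
        v=cv2.remap(g,L[:,0].astype(np.float32),L[:,1].astype(np.float32),1).ravel()
        gr=abs(np.gradient(v));i=gr.argmax();pts.append(L[i])
    return np.array(pts)
def fitl(W):
    vx,vy,x,y=cv2.fitLine(W[:,:2].astype(np.float32),cv2.DIST_HUBER,0,.01,.01).ravel()
    r=(W[:,:2]-[x,y])@[-vy,vx];return np.degrees(np.arctan2(vy,vx)),(x,y),np.median(abs(r))
for n,a,b in(("right",(362,147),(350.5,205)),("back",(291,131),(361,147)),("left",(289,133),(278,190))):
    print(n,fitl(plane(t,edge(a,b,3),.08)))
c=np.array([.6364,-.2302])
C=lambda x,y:np.array([262+x/5-.4,125+y/5-.4])
kn=plane(t,[C(405,322)],.1175)[0];print("knob",kn,np.linalg.norm(kn[:2]-c),np.degrees(np.arctan2(*(kn[:2]-c)[::-1])))
# outer platter rim from cloud
m=(P[...,2]>.092)&(abs(P[...,0]-c[0])<.075)&(abs(P[...,1]-c[1])<.075)
Q=P[m&(np.hypot(P[...,0]-c[0],P[...,1]-c[1])<.066)][:,:2].astype(np.float32)
print("platter",cv2.minEnclosingCircle(Q),Q.mean(0))
# perfume: cap top and body
for z in(.103,):
    print("cap",plane(t,[(105+250/5-.4,180+82/5-.4)],z))
Z=P[185:210,145:178];mm=Z[...,2]>.03;print("perf cloud med",np.median(Z[mm],0),mm.sum())
mm=Z[...,2]>.09;print("cap cloud",Z[mm].mean(0),mm.sum())
np.set_printoptions(linewidth=200,suppress=True);print((P[188:208,145:175,2]*1000).round().astype(int))
E
python3 m.py
```

```text
right (np.float32(-13.967986), (np.float32(0.6109806), np.float32(-0.34632963)), np.float64(0.000326220272008918))
back (np.float32(76.8159), (np.float32(0.6954322), np.float32(-0.28576943)), np.float64(0.0010700261884979989))
left (np.float32(-14.2761965), (np.float32(0.6507004), np.float32(-0.16295217)), np.float64(0.0002800433144520006))
knob [ 0.56748785 -0.29877767  0.1175    ] 0.09722027396171898 -135.13938615193308
platter ((0.6378450393676758, -0.23086684942245483), 0.060990169644355774) [ 0.6370975 -0.2299516]
cap [[0.56054415 0.15253546 0.103     ]]
perf cloud med [0.55904305 0.14833012 0.06867199] 317
cap cloud [0.56067114 0.15616918 0.1001217 ] 98
[[                   1                   -1                    0                    1                    0                    4                    2                    1                    0
                    -3                    0                    1                    1                    2                   -2                   -2                    1                   -1
                    -2                    0       
[... 11812 characters left out ...]
  1                    1                   -2                    0                    1
                    -2                    0                    1                    0                    1                    2                   -2                   -2                    0
                     1                   -2                   -2                   -1                   -1                   -1                    2                   -1                    0
                    -3                    0                    2]]m.py:29: RuntimeWarning: invalid value encountered in cast
  np.set_printoptions(linewidth=200,suppress=True);print((P[188:208,145:175,2]*1000).round().astype(int))
```

```bash
python3 - <<'E'
import pickle,cv2,numpy as np
from h import *
from scipy.spatial.transform import Rotation as R
np.set_printoptions(precision=4,suppress=True)
d=pickle.load(open("c0.pkl","rb"));t=d["top"];P=cloud(t)
yaw=-14.;T=R.from_euler("z",yaw,degrees=True);o=np.array([.6364,-.2302,0])
K=T*R.from_euler("y",-30,degrees=True) # z = out of slope
base=o+T.apply([-.123,-.025,.056]);print("keybase",base,"grip",base+K.apply([0,0,.025]),"n",K.apply([0,0,1]))
q=K.inv().apply(P.reshape(-1,3)-base);ok=np.isfinite(q).all(1)&(np.hypot(q[:,0],q[:,1])<.06)
s=q[ok];print("slope z med",np.median(s[abs(s[:,2])<.006],0))
k=s[(s[:,2]>.012)&(s[:,2]<.045)];print(len(k),k.mean(0),k.min(0),k.max(0))
top=k[k[:,2]>.02]
for a in(k,top):
    vx,vy,x,y=cv2.fitLine(a[:,:2].astype(np.float32),cv2.DIST_HUBER,0,.01,.01).ravel();print("wing angle in slope frame",np.degrees(np.arctan2(vy,vx)),(x,y),len(a))
# ray onto plane 23.5mm out for image tips
C=lambda x,y:[262+x/5-.4,125+y/5-.4]
oo,r=ray(t,[C(265,398),C(208,528),C(225,443)]);n=K.apply([0,0,1])
for h in(.0235,.032):
    W=oo+r*(((base+n*h-oo)@n)/(r@n))[:,None];print(h,K.inv().apply(W-base))
Z=P[185:210,143:178].reshape(-1,3);b=Z[(Z[:,2]>.060)&(Z[:,2]<.076)]
print("perf",cv2.minAreaRect((b[:,:2]*1000).astype(np.float32)),b[:,:2].mean(0))
knob=P[180:200,335:352].reshape(-1,3);kk=knob[knob[:,2]>.108];print("knob",kk.mean(0),kk.min(0),kk.max(0),len(kk))
e=kk.mean(0)-o;print(np.hypot(e[0],e[1]),np.degrees(np.arctan2(e[1],e[0]))-yaw)
E
```

```text
keybase [ 0.511  -0.2247  0.056 ] grip [ 0.4989 -0.2217  0.0777] n [-0.4851  0.121   0.866 ]
slope z med [ 0.0066  0.0057 -0.0006]
162 [0.0045 0.0018 0.03  ] [-0.0385 -0.0087  0.0125] [0.0394 0.0102 0.0406]
wing angle in slope frame -8.712777 (np.float32(-0.00092764565), np.float32(0.0036426939)) 162
wing angle in slope frame -9.6985655 (np.float32(0.0027041743), np.float32(0.0024895947)) 143
0.0235 [[ 0.0413 -0.0037  0.0235]
 [-0.0369  0.004   0.0235]
 [ 0.0124  0.0085  0.0235]]
0.032 [[ 0.0454 -0.0021  0.032 ]
 [-0.0319  0.0055  0.032 ]
 [ 0.0169  0.01    0.032 ]]
perf ((561.4058837890625, 157.09390258789062), (52.02299499511719, 33.125999450683594), 89.26786804199219) [0.5599 0.1502]
knob [ 0.567  -0.303   0.1146] [ 0.5583 -0.3103  0.1099] [ 0.5748 -0.2962  0.1174] 31
0.10057377625899373 -119.63214239312154
```

```bash
cat >> h.py <<'E'
from scipy.spatial.transform import Rotation as R
np.set_printoptions(precision=4,suppress=True)
TT=R.from_euler("z",-14,degrees=True);O=np.array([.6364,-.2302,0]);KK=TT*R.from_euler("y",-30,degrees=True)
KB=O+TT.apply([-.123,-.025,.056]);N=KK.apply([0,0,1])
def keyrot(phi): # tool rot with y across wings at slope angle phi deg
    y=KK.apply([np.cos(np.radians(phi+90)),np.sin(np.radians(phi+90)),0]);z=-N
    return R.from_matrix(np.c_[np.cross(y,z),y,z])
def down(yawy): # tool down, y at yaw deg
    a=np.radians(yawy);y=np.array([np.cos(a),np.sin(a),0]);z=np.array([0,0,-1.]);return R.from_matrix(np.c_[np.cross(y,z),y,z])
def tool(ob): return R.from_quat(np.roll(ob["eef_rot"],-1))
def rel(ob,p,rot):
    rv=(rot*tool(ob).inv()).as_rotvec();dp=np.array(p)-ob["eef_pos"]
    print("q",np.degrees(ob["q"]).round(1),"t",ob["time_s"],"shift",dp,"rotvec",rv,"deg",np.degrees(np.linalg.norm(rv)),"calls",max(np.degrees(np.linalg.norm(rv))/35,np.linalg.norm(dp)/.2))
E
python3 -c "
from h import *;from bench import get_obs
print(KB+.088*N, KB+.008*N, N)
rel(get_obs(),KB+.088*N,keyrot(-8.7))"
```

```text
[ 0.4683 -0.2141  0.1322] [ 0.5071 -0.2237  0.0629] [-0.4851  0.121   0.866 ]
q [-79.1  10.4  92.1   0.   77.6 -11.8] t 0.1 shift [ 0.2462  0.3158 -0.0982] rotvec [-0.6559 -0.1024  2.283 ] deg 136.2225010442703 calls 3.892071458407723
```

Call:
carry_out:
  plan:
    - [[0.0123,0.0158,0,-0.0328,-0.0051,0.1142,1],[0.0246,0.0316,0,-0.0656,-0.0102,0.2283,1],[0.0369,0.0474,0,-0.0984,-0.0154,0.3425,1],[0.0492,0.0632,0,-0.1312,-0.0205,0.4566,1],[0.0615,0.079,0,-0.164,-0.0256,0.5708,1]]

```text
time_s: 0.52
eef_pos: [0.2842, -0.4502, 0.2308]
eef_rot: [0.082, 0.881, 0.467, -0.004]
wrist_force: [-0.2, 0.6, -0.1]
opening: 1.001
grasp_force: 0.0
```

Call:
carry_out:
  plan:
    - [[0.0123,0.0158,0,-0.0328,-0.0051,0.1142,1],[0.0246,0.0316,0,-0.0656,-0.0102,0.2283,1],[0.0369,0.0474,0,-0.0984,-0.0154,0.3425,1],[0.0492,0.0632,0,-0.1312,-0.0205,0.4566,1],[0.0615,0.079,0,-0.164,-0.0256,0.5708,1]]

```text
time_s: 0.93
eef_pos: [0.3456, -0.371, 0.2309]
eef_rot: [0.157, 0.704, 0.693, -0.007]
wrist_force: [0.1, 0.3, 0.6]
opening: 1.0
grasp_force: 0.0
```

Call:
carry_out:
  plan:
    - [[0.0123,0.0158,0,-0.0328,-0.0051,0.1142,1],[0.0246,0.0316,0,-0.0656,-0.0102,0.2283,1],[0.0369,0.0474,0,-0.0984,-0.0154,0.3425,1],[0.0492,0.0632,0,-0.1312,-0.0205,0.4566,1],[0.0615,0.079,0,-0.164,-0.0256,0.5708,1]]

```text
time_s: 1.35
eef_pos: [0.407, -0.2921, 0.2309]
eef_rot: [0.217, 0.466, 0.858, -0.009]
wrist_force: [1.0, -0.2, -0.5]
opening: 0.999
grasp_force: 0.0
```

Call:
carry_out:
  plan:
    - [[0.0123,0.0158,0,-0.0328,-0.0051,0.1142,1],[0.0246,0.0316,0,-0.0656,-0.0102,0.2283,1],[0.0369,0.0474,0,-0.0984,-0.0154,0.3425,1],[0.0492,0.0632,0,-0.1312,-0.0205,0.4566,1],[0.0615,0.079,0,-0.164,-0.0256,0.5708,1]]

```text
time_s: 1.77
eef_pos: [0.4684, -0.2131, 0.2309]
eef_rot: [0.259, 0.187, 0.948, -0.011]
wrist_force: [-0.1, -0.9, 0.2]
opening: 1.0
grasp_force: 0.0
```

```bash
python3 -c "
from h import *;from bench import get_obs,camera
o=get_obs();rel(o,KB+.088*N,keyrot(-8.7))
c=camera('scene');cv2.imwrite('pics/s1.png',c['pixels'][:,:,::-1])
import pickle;pickle.dump(c,open('s1.pkl','wb'))"
```

```text
q [ -48.4  -17.5  123.5   21.7   50.6 -126.5] t 1.7667 shift [-0.0001 -0.0009 -0.0987] rotvec [ 0.0003  0.0008 -0.0067] deg 0.3845459235599081 calls 0.49337142884225293
```

View pics/s1.png

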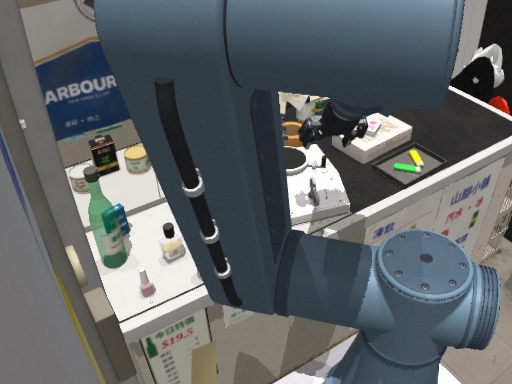

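The scene view shows the key at about (313,190), clear below the gripper at (335,125). j6 = -126°, so a full 270° stroke fits its range.

Call:
carry_out:
  plan:
    - [[0,-0.0002,-0.025,0,0,-0.0067,1],[0,-0.0005,-0.05,0,0,-0.0067,1],[0,-0.001,-0.075,0,0,-0.0067,1],[0,-0.001,-0.0987,0,0,-0.0067,1],[0,-0.001,-0.0987,0,0,-0.0067,1]]

```text
time_s: 2.23
eef_pos: [0.4655, -0.2127, 0.1273]
eef_rot: [0.255, 0.194, 0.947, -0.009]
wrist_force: [-1.7, 1.4, -0.3]
opening: 1.003
grasp_force: 0.0
```

Call:
carry_out:
  plan:
    - [[0.0078,-0.0019,-0.0139,0,0,0,1],[0.0155,-0.0039,-0.0277,0,0,0,1],[0.0233,-0.0058,-0.0416,0,0,0,1],[0.031,-0.0078,-0.0554,0,0,0,1],[0.0388,-0.0097,-0.0693,0,0,0,1]]

```text
time_s: 2.65
eef_pos: [0.5081, -0.2259, 0.0641]
eef_rot: [0.26, 0.193, 0.946, -0.012]
wrist_force: [0.4, -0.1, 0.1]
opening: 1.0
grasp_force: 0.0
```

Call:
carry_out:
  plan:
    - [[0,0,0,0,0,0,0.5],[0,0,0,0,0,0,0],[0,0,0,0,0,0,0],[0,0,0,0,0,0,0],[0,0,0,0,0,0,0]]

```text
time_s: 3.07
eef_pos: [0.5073, -0.2255, 0.0646]
eef_rot: [0.26, 0.193, 0.946, -0.013]
wrist_force: [0.3, -0.1, 0.5]
opening: 0.297
grasp_force: 0.0
```

```bash
python3 -c "
from h import *;from bench import get_obs,camera
o=get_obs();rel(o,KB+.008*N,keyrot(-8.7));print(o)"
```

```text
q [ -45.     7.2  124.7   35.9   25.9 -141.5] t 3.0667 shift [-0.0002  0.0017 -0.0017] rotvec [0.0002 0.0023 0.0059] deg 0.36536734236293167 calls 0.01206424268737862
{'time_s': 3.0667, 'q': array([-0.786 ,  0.1263,  2.1773,  0.6267,  0.4527, -2.4703]), 'dq': array([-0.0007,  0.006 ,  0.0023,  0.0037, -0.0045, -0.0046]), 'joint_efforts': array([  0.0046, -32.0472, -25.6617,   0.8942,  -1.1671,   0.0144]), 'eef_pos': array([ 0.5073, -0.2255,  0.0646]), 'eef_rot': array([ 0.2596,  0.1929,  0.9462, -0.0126]), 'wrist_force': array([ 0.3448, -0.1049,  0.5042]), 'torque': array([ 0.0955,  0.2356, -0.0147]), 'grasp_force': 0.0, 'opening': 0.2969435409789321}
```

Call:
carry_out:
  plan:
    - [[0,0.001,-0.0015,0,0,0,0],[0,0.001,-0.0015,0,0,0,0],[0,0.001,-0.0015,0,0,0,0],[0,0.001,-0.0015,0,0,0,0],[0,0.001,-0.0015,0,0,0,0]]

```text
time_s: 3.48
eef_pos: [0.5077, -0.2236, 0.0629]
eef_rot: [0.26, 0.193, 0.946, -0.012]
wrist_force: [-2.0, 4.9, 9.6]
opening: 0.095
grasp_force: 58.7
```

```bash
python3 -c "
from h import *;from bench import get_obs,camera
o=get_obs();rel(o,KB+.008*N,keyrot(-8.7));print(o['opening'],o['grasp_force'],o['wrist_force'],o['torque']);print(-N*np.radians(35),-N*np.radians(7))"
```

```text
q [ -44.9    7.4  124.8   36.2   25.7 -141.7] t 3.4833 shift [-0.0006 -0.0002 -0.    ] rotvec [-0.0013  0.0025  0.005 ] deg 0.32768872501301194 calls 0.00936253500037177
0.09450598000119677 58.741396246897466 [-2.0218  4.9302  9.6293] [ 0.5874 -0.2272  0.3067]
[ 0.2964 -0.0739 -0.529 ] [ 0.0593 -0.0148 -0.1058]
```

Call:
carry_out:
  plan:
    - [[0,0,0,0.0508,-0.0127,-0.0907,0],[0,0,0,0.1016,-0.0253,-0.1814,0],[0,0,0,0.1524,-0.038,-0.2721,0],[0,0,0,0.2032,-0.0507,-0.3628,0],[0,0,0,0.254,-0.0634,-0.4534,0]]

```text
time_s: 3.9
eef_pos: [0.5081, -0.2229, 0.0631]
eef_rot: [0.253, 0.433, 0.863, 0.057]
wrist_force: [1.4, 8.1, 9.1]
opening: 0.093
grasp_force: 58.9
```

Call:
carry_out:
  plan:
    - [[0,0,0,0.0508,-0.0127,-0.0907,0],[0,0,0,0.1016,-0.0253,-0.1814,0],[0,0,0,0.1524,-0.038,-0.2721,0],[0,0,0,0.2032,-0.0507,-0.3628,0],[0,0,0,0.254,-0.0634,-0.4534,0]]

```text
time_s: 4.32
eef_pos: [0.5087, -0.2226, 0.0634]
eef_rot: [0.229, 0.641, 0.722, 0.121]
wrist_force: [7.3, 9.6, 9.0]
opening: 0.092
grasp_force: 59.4
```

```bash
python3 -c "
from h import *;from bench import get_obs,camera
o=get_obs();rel(o,KB+.008*N,keyrot(-68.7));print(o['opening'],o['grasp_force'],o['wrist_force'],o['torque']@N)"
```

```text
q [-44.7   7.4 124.7  36.   25.9 -81.2] t 4.3167 shift [-0.0015 -0.0011 -0.0005] rotvec [-0.0055  0.0026  0.0073] deg 0.5418406705042178 calls 0.015481162014406222
0.09241867698703225 59.417585725004756 [7.3293 9.5927 8.9509] 0.29091992748290924
```

Call:
carry_out:
  plan:
    - [[0,0,0,0.0508,-0.0127,-0.0907,0],[0,0,0,0.1016,-0.0253,-0.1814,0],[0,0,0,0.1524,-0.038,-0.2721,0],[0,0,0,0.2032,-0.0507,-0.3628,0],[0,0,0,0.254,-0.0634,-0.4534,0]]

```text
time_s: 4.73
eef_pos: [0.5093, -0.2227, 0.0639]
eef_rot: [0.19, 0.806, 0.532, 0.177]
wrist_force: [12.9, 11.2, 5.9]
opening: 0.094
grasp_force: 58.8
```

Call:
carry_out:
  plan:
    - [[0,0,0,0.0508,-0.0127,-0.0907,0],[0,0,0,0.1016,-0.0253,-0.1814,0],[0,0,0,0.1524,-0.038,-0.2721,0],[0,0,0,0.2032,-0.0507,-0.3628,0],[0,0,0,0.254,-0.0634,-0.4534,0]]

```text
time_s: 5.15
eef_pos: [0.5098, -0.2232, 0.0643]
eef_rot: [0.138, 0.916, 0.305, 0.22]
wrist_force: [16.9, 9.4, 4.3]
opening: 0.093
grasp_force: 58.4
```

Call:
carry_out:
  plan:
    - [[0,0,0,0.0508,-0.0127,-0.0907,0],[0,0,0,0.1016,-0.0253,-0.1814,0],[0,0,0,0.1524,-0.038,-0.2721,0],[0,0,0,0.2032,-0.0507,-0.3628,0],[0,0,0,0.254,-0.0634,-0.4534,0]]

```text
time_s: 5.57
eef_pos: [0.5101, -0.2239, 0.0645]
eef_rot: [0.077, 0.964, 0.057, 0.249]
wrist_force: [17.6, 6.2, 2.5]
opening: 0.093
grasp_force: 58.4
```

Call:
carry_out:
  plan:
    - [[0,0,0,0.0508,-0.0127,-0.0907,0],[0,0,0,0.1016,-0.0253,-0.1814,0],[0,0,0,0.1524,-0.038,-0.2721,0],[0,0,0,0.2032,-0.0507,-0.3628,0],[0,0,0,0.254,-0.0634,-0.4534,0]]

```text
time_s: 5.98
eef_pos: [0.51, -0.2247, 0.0646]
eef_rot: [0.01, 0.946, -0.194, 0.261]
wrist_force: [16.2, 3.2, -0.2]
opening: 0.097
grasp_force: 58.4
```

```bash
python3 -c "
from h import *;from bench import get_obs,camera
o=get_obs();rel(o,KB+.008*N,keyrot(-188.7));print(o['opening'],o['grasp_force'],o['wrist_force'],o['torque']@N)"
```

```text
q [-44.9   7.5 124.5  36.4  26.   38.3] t 5.9833 shift [-0.0029  0.001  -0.0017] rotvec [-0.0042  0.0063  0.0073] deg 0.6054817257069202 calls 0.017299477877340576
0.09686995368947807 58.40470238705166 [16.175   3.2043 -0.2314] 0.21427295781896485
```

Call:
carry_out:
  plan:
    - [[0.001,0,0.0005,0.0508,-0.0127,-0.0907,0],[0.002,0,0.001,0.1016,-0.0253,-0.1814,0],[0.002,0,0.001,0.1524,-0.038,-0.2721,0],[0.002,0,0.001,0.2032,-0.0507,-0.3628,0],[0.002,0,0.001,0.254,-0.0634,-0.4534,0]]

```text
time_s: 6.4
eef_pos: [0.5098, -0.2252, 0.0644]
eef_rot: [-0.057, 0.863, -0.432, 0.254]
wrist_force: [-4.9, -0.9, 7.8]
opening: 0.088
grasp_force: 60.5
```

Call:
carry_out:
  plan:
    - [[0,0,0,0.0508,-0.0127,-0.0907,0],[0,0,0,0.1016,-0.0253,-0.1814,0],[0,0,0,0.1524,-0.038,-0.2721,0],[0,0,0,0.2032,-0.0507,-0.3628,0],[0,0,0,0.254,-0.0634,-0.4534,0]]

```text
time_s: 6.82
eef_pos: [0.5092, -0.2255, 0.0641]
eef_rot: [-0.12, 0.722, -0.641, 0.231]
wrist_force: [-9.4, -2.3, 9.6]
opening: 0.093
grasp_force: 61.1
```

```bash
python3 -c "
from h import *;from bench import get_obs,camera
o=get_obs();rel(o,KB+.008*N,keyrot(-248.7));print(o['opening'],o['grasp_force'],o['wrist_force'],o['torque']@N)"
```

```text
q [-44.9   7.5 124.5  36.1  25.8  98.6] t 6.8167 shift [-0.0021  0.0018 -0.0012] rotvec [-0.002   0.004   0.0086] deg 0.55353115460284 calls 0.015815175845795428
0.09279887530200513 61.074497248700936 [-9.3632 -2.28    9.6079] 0.30973180921806565
```

Call:
carry_out:
  plan:
    - [[0,0,0,0.0508,-0.0127,-0.0907,0],[0,0,0,0.1016,-0.0253,-0.1814,0],[0,0,0,0.1524,-0.038,-0.2721,0],[0,0,0,0.2032,-0.0507,-0.3628,0],[0,0,0,0.254,-0.0634,-0.4534,0]]

```text
time_s: 7.23
eef_pos: [0.5087, -0.2254, 0.0639]
eef_rot: [0.175, -0.533, 0.805, -0.193]
wrist_force: [-14.4, -1.7, 14.8]
opening: 0.096
grasp_force: 139.4
```

```bash
python3 -c "
from h import *;from bench import get_obs,camera
o=get_obs();rel(o,KB+.008*N,keyrot(-278.7));print(o['opening'],o['grasp_force'],o['wrist_force'],o['torque']@N)"
```

```text
q [-44.9   7.5 124.6  35.9  25.8 128.4] t 7.2333 shift [-0.0016  0.0017 -0.001 ] rotvec [0.0013 0.0023 0.0045] deg 0.30007833414228563 calls 0.012554991713000542
0.09576871943956376 139.38182790298015 [-14.3978  -1.7415  14.7917] 3.0049303795897018
```

Call:
carry_out:
  plan:
    - [[0,0,0,0,0,0,0.5],[0,0,0,0,0,0,1],[0,0,0,0,0,0,1],[0,0,0,0,0,0,1],[0,0,0,0,0,0,1]]

```text
time_s: 7.65
eef_pos: [0.509, -0.2239, 0.0627]
eef_rot: [0.176, -0.533, 0.805, -0.191]
wrist_force: [-0.1, -0.3, -0.4]
opening: 0.798
grasp_force: 0.0
```

Call:
carry_out:
  plan:
    - [[0,0,0,0,0,0,1],[0,0,0,0,0,0,1],[-0.0073,0.0018,0.013,0,0,0,1],[-0.0146,0.0036,0.026,0,0,0,1],[-0.0243,0.006,0.0433,0,0,0,1]]

```text
time_s: 8.07
eef_pos: [0.484, -0.2174, 0.1054]
eef_rot: [0.175, -0.533, 0.805, -0.19]
wrist_force: [-0.3, -0.1, 0.2]
opening: 1.002
grasp_force: 0.0
```

Call:
carry_out:
  plan:
    - [[-0.0097,0.0024,0.0173,0,0,0,1],[-0.0194,0.0048,0.0346,0,0,0,1],[-0.02,0.005,0.065,0,0,0,1],[-0.02,0.005,0.1,0,0,0,1],[-0.02,0.005,0.13,0,0,0,1]]

```text
time_s: 8.48
eef_pos: [0.4643, -0.2129, 0.2379]
eef_rot: [0.175, -0.533, 0.805, -0.192]
wrist_force: [1.1, -0.9, 0.1]
opening: 0.998
grasp_force: 0.0
```

```bash
python3 -c "
from h import *;from bench import get_obs,camera
o=get_obs();rel(o,[.561,.1565,.22],down(0));print(o['wrist_force'])"
```

```text
q [-48.8 -18.7 123.6  21.4  51.7 144.4] t 8.4833 shift [ 0.0967  0.3694 -0.0179] rotvec [ 0.7284 -0.0323 -2.6557] deg 157.79313518504406 calls 4.508375291001259
[ 1.0972 -0.9428  0.0515]
```

Call:
carry_out:
  plan:
    - [[0.0032,0.0123,0,-0.0311,0.0014,0.1134,0.7],[0.0064,0.0246,0,-0.0622,0.0028,0.2269,0.7],[0.0097,0.0369,0,-0.0933,0.0041,0.3403,0.7],[0.0129,0.0493,0,-0.1245,0.0055,0.4537,0.7],[0.0161,0.0616,0,-0.1556,0.0069,0.5672,0.7]]

```text
time_s: 8.9
eef_pos: [0.4808, -0.1507, 0.2361]
eef_rot: [-0.178, 0.751, -0.605, 0.194]
wrist_force: [-0.3, -0.6, 0.2]
opening: 0.7
grasp_force: 0.0
```

Call:
carry_out:
  plan:
    - [[0.0032,0.0123,0,-0.0311,0.0014,0.1134,0.7],[0.0064,0.0246,0,-0.0622,0.0028,0.2269,0.7],[0.0097,0.0369,0,-0.0933,0.0041,0.3403,0.7],[0.0129,0.0493,0,-0.1245,0.0055,0.4537,0.7],[0.0161,0.0616,0,-0.1556,0.0069,0.5672,0.7]]

```text
time_s: 9.32
eef_pos: [0.4969, -0.0892, 0.2359]
eef_rot: [-0.165, 0.902, -0.355, 0.18]
wrist_force: [-0.1, 0.1, -1.0]
opening: 0.701
grasp_force: 0.0
```

Call:
carry_out:
  plan:
    - [[0.0032,0.0123,0,-0.0311,0.0014,0.1134,0.7],[0.0064,0.0246,0,-0.0622,0.0028,0.2269,0.7],[0.0097,0.0369,0,-0.0933,0.0041,0.3403,0.7],[0.0129,0.0493,0,-0.1245,0.0055,0.4537,0.7],[0.0161,0.0616,0,-0.1556,0.0069,0.5672,0.7]]

```text
time_s: 9.73
eef_pos: [0.513, -0.0277, 0.2359]
eef_rot: [-0.138, 0.976, -0.074, 0.15]
wrist_force: [-0.1, -0.5, 0.5]
opening: 0.702
grasp_force: 0.0
```

Call:
carry_out:
  plan:
    - [[0.0032,0.0123,0,-0.0311,0.0014,0.1134,0.7],[0.0064,0.0246,0,-0.0622,0.0028,0.2269,0.7],[0.0097,0.0369,0,-0.0933,0.0041,0.3403,0.7],[0.0129,0.0493,0,-0.1245,0.0055,0.4537,0.7],[0.0161,0.0616,0,-0.1556,0.0069,0.5672,0.7]]

```text
time_s: 10.15
eef_pos: [0.5292, 0.0339, 0.2359]
eef_rot: [-0.099, 0.966, 0.213, 0.108]
wrist_force: [0.6, 0.7, -0.3]
opening: 0.702
grasp_force: 0.0
```

```bash
python3 -c "
from h import *;from bench import get_obs,camera;import pickle
o=get_obs();rel(o,[.561,.1565,.22],down(0));print(o['wrist_force'])
c=camera('top');P=cloud(c);pickle.dump(c,open('t2.pkl','wb'))
q=KK.inv().apply(P.reshape(-1,3)-KB);s=q[np.isfinite(q).all(1)&(np.hypot(q[:,0],q[:,1])<.045)&(q[:,2]>.012)&(q[:,2]<.045)]
print(len(s),s.mean(0),cv2.fitLine(s[:,:2].astype(np.float32),2,0,.01,.01).ravel())
s0=pickle.load(open('s1.pkl','rb'));print(plane(s0,[(113,262),(172,258)],0))
Q=P[185:210,143:178].reshape(-1,3);b=Q[(Q[:,2]>.06)&(Q[:,2]<.076)]
print('perf',len(b),cv2.minAreaRect((b[:,:2]*1000).astype(np.float32)))
cv2.imwrite('pics/t2.png',c['pixels'][:,:,::-1])"
```

```text
q [-19.2  -1.8 106.2  17.   71.7  41.1] t 10.15 shift [ 0.0318  0.1226 -0.0159] rotvec [-0.3087  0.0136  1.1287] deg 67.0525345215792 calls 1.9157867006165488
[ 0.5815  0.7284 -0.301 ]
220 [0.0029 0.0017 0.0284] [ 0.008  -1.      0.0029  0.0017]
[[ 0.6224  0.2911  0.    ]
 [ 0.5561  0.162  -0.    ]]
perf 159 ((561.40771484375, 156.4919891357422), (54.2122688293457, 33.08427429199219), 89.41033935546875)
```

View pics/t2.png

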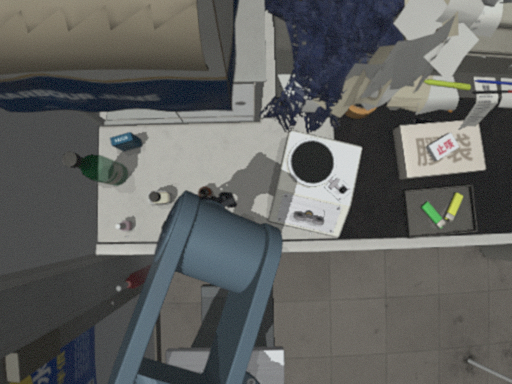

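The top view shows the key with its wings now crosswise at (308,216), i.e. against its stop. The bottles are undisturbed, with the perfume bottle at (160,197).

Call:
carry_out:
  plan:
    - [[0.0032,0.0123,0,-0.0309,0.0014,0.1129,0.7],[0.0064,0.0246,0,-0.0617,0.0027,0.2257,0.7],[0.0097,0.0369,0,-0.0926,0.0041,0.3386,0.7],[0.0129,0.0493,0,-0.1235,0.0054,0.4515,0.7],[0.0161,0.0613,0,-0.1543,0.0068,0.5643,0.7]]

```text
time_s: 10.62
eef_pos: [0.5453, 0.095, 0.2359]
eef_rot: [-0.052, 0.874, 0.48, 0.056]
wrist_force: [-0.0, -0.1, 0.4]
opening: 0.699
grasp_force: 0.0
```

Call:
carry_out:
  plan:
    - [[0.0032,0.0123,0,-0.0309,0.0014,0.1129,0.7],[0.0064,0.0246,0,-0.0617,0.0027,0.2257,0.7],[0.0097,0.0369,0,-0.0926,0.0041,0.3386,0.7],[0.0129,0.0493,0,-0.1235,0.0054,0.4515,0.7],[0.0161,0.0613,0,-0.1543,0.0068,0.5643,0.7]]

```text
time_s: 11.03
eef_pos: [0.5615, 0.1564, 0.2358]
eef_rot: [-0.0, 0.708, 0.707, 0.0]
wrist_force: [0.6, 0.3, -0.4]
opening: 0.702
grasp_force: 0.0
```

```bash
python3 -c "
from h import *;from bench import get_obs,camera
o=get_obs();rel(o,[.561,.1565,.045],down(-.6));print(o['wrist_force'])"
```

```text
q [ 3.9 11.1 90.6  0.  78.2  4. ] t 11.0333 shift [-0.0005  0.0001 -0.1908] rotvec [-0.0005 -0.0002 -0.0089] deg 0.5116560412196016 calls 0.9540608878451906
[ 0.5602  0.3018 -0.4133]
```

Call:
carry_out:
  plan:
    - [[-0.0005,0,-0.025,0,0,-0.009,0.7],[-0.0005,0,-0.05,0,0,-0.009,0.7],[-0.0005,0,-0.075,0,0,-0.009,0.7],[-0.0005,0,-0.1,0,0,-0.009,0.7],[-0.0005,0,-0.125,0,0,-0.009,0.7]]

```text
time_s: 11.45
eef_pos: [0.5605, 0.1559, 0.1098]
eef_rot: [-0.001, 0.713, 0.701, 0.001]
wrist_force: [-0.1, -0.4, -0.0]
opening: 0.698
grasp_force: 0.0
```

Call:
carry_out:
  plan:
    - [[0,0,-0.02,0,0,0,0.7],[0,0,-0.04,0,0,0,0.7],[0,0,-0.055,0,0,0,0.7],[0,0,-0.065,0,0,0,0.7],[0,0,-0.065,0,0,0,0.7]]

```text
time_s: 11.87
eef_pos: [0.5589, 0.1556, 0.0435]
eef_rot: [-0.002, 0.713, 0.702, -0.001]
wrist_force: [-0.2, -0.5, -0.4]
opening: 0.697
grasp_force: 0.0
```

Call:
carry_out:
  plan:
    - [[0,0,0,0,0,0,0.5],[0,0,0,0,0,0,0.4],[0,0,0,0,0,0,0.3],[0,0,0,0,0,0,0.2],[0,0,0,0,0,0,0.2]]

```text
time_s: 12.28
eef_pos: [0.5622, 0.156, 0.0476]
eef_rot: [0.0, 0.712, 0.702, 0.002]
wrist_force: [-0.3, -0.7, 5.6]
opening: 0.367
grasp_force: 58.8
```

Call:
carry_out:
  plan:
    - [[0,0,0,0,0,0,0.1],[0,0,0,0,0,0,0.1],[0,0,0,0,0,0,0.1],[0,0,0.003,0,0,0,0.1],[0,0,0.006,0,0,0,0.1]]

```text
time_s: 12.7
eef_pos: [0.5601, 0.156, 0.0518]
eef_rot: [-0.001, 0.712, 0.702, 0.0]
wrist_force: [-0.2, 0.1, -2.6]
opening: 0.369
grasp_force: 58.1
```

```bash
python3 -c "
from h import *;from bench import get_obs,camera
o=get_obs();rel(o,[.561,.1565,.045],down(-.6));print(o)"
```

```text
q [ 3.8 23.8 97.9  0.1 58.3  4.6] t 12.7 shift [ 0.0009  0.0005 -0.0068] rotvec [-0.0017 -0.0012  0.0042] deg 0.2697139238208484 calls 0.03459401523896766
{'time_s': 12.7, 'q': array([0.0666, 0.4161, 1.7089, 0.0021, 1.0176, 0.0802]), 'dq': array([ 0.0008, -0.0549, -0.0057, -0.0004,  0.0677,  0.0013]), 'joint_efforts': array([ -0.0948, -50.8731, -29.8481,  -0.0011,  -0.1506,   0.    ]), 'eef_pos': array([0.5601, 0.156 , 0.0518]), 'eef_rot': array([-0.001 ,  0.7123,  0.7019,  0.0002]), 'wrist_force': array([-0.2487,  0.1113, -2.6138]), 'torque': array([ 0.0054, -0.0624, -0.0587]), 'grasp_force': 58.128375015221536, 'opening': 0.3685656632033321}
```

Call:
carry_out:
  plan:
    - [[0,0,0.02,0,0,0,0.1],[0,0,0.045,0,0,0,0.1],[0,0,0.07,0,0,0,0.1],[0,0,0.1,0,0,0,0.1],[0,0,0.13,0,0,0,0.1]]

```text
time_s: 13.12
eef_pos: [0.5596, 0.156, 0.1824]
eef_rot: [-0.001, 0.712, 0.702, -0.0]
wrist_force: [1.8, 0.1, -1.7]
opening: 0.368
grasp_force: 58.6
```

Call:
carry_out:
  plan:
    - [[0,0,0.03,0,0,0,0.1],[0,0,0.06,0,0,0,0.1],[0,0,0.085,0,0,0,0.1],[0,0,0.1,0,0,0,0.1],[0,0,0.105,0,0,0,0.1]]

```text
time_s: 13.53
eef_pos: [0.5618, 0.1562, 0.2904]
eef_rot: [0.001, 0.712, 0.702, 0.002]
wrist_force: [-0.1, -0.1, -1.7]
opening: 0.368
grasp_force: 58.7
```

Call:
carry_out:
  plan:
    - [[0.003,-0.015,0,0,0,0,0.1],[0.008,-0.04,0,0,0,0,0.1],[0.013,-0.065,0,0,0,0,0.1],[0.019,-0.095,0,0,0,0,0.1],[0.025,-0.125,0,0,0,0,0.1]]

```text
time_s: 13.95
eef_pos: [0.5849, 0.0303, 0.2853]
eef_rot: [-0.002, 0.712, 0.702, -0.0]
wrist_force: [0.4, -0.3, -2.1]
opening: 0.366
grasp_force: 58.6
```

Call:
carry_out:
  plan:
    - [[0.006,-0.03,0,0,0,0,0.1],[0.012,-0.06,0,0,0,0,0.1],[0.018,-0.09,0,0,0,0,0.1],[0.024,-0.12,0,0,0,0,0.1],[0.03,-0.15,0,0,0,0,0.1]]

```text
time_s: 14.37
eef_pos: [0.615, -0.1201, 0.2851]
eef_rot: [-0.002, 0.712, 0.702, 0.0]
wrist_force: [1.0, 0.9, -1.6]
opening: 0.366
grasp_force: 58.6
```

Call:
carry_out:
  plan:
    - [[0.006,-0.03,0,0,0,0,0.1],[0.011,-0.055,0,0,0,0,0.1],[0.016,-0.08,0,0,0,0,0.1],[0.02,-0.1,0,0,0,0,0.1],[0.022,-0.111,0,0,0,0,0.1]]

```text
time_s: 14.78
eef_pos: [0.637, -0.2323, 0.2847]
eef_rot: [-0.002, 0.713, 0.701, -0.0]
wrist_force: [-0.2, -1.3, -2.4]
opening: 0.373
grasp_force: 58.6
```

```bash
python3 -c "
from h import *;from bench import get_obs,camera
o=get_obs();rel(o,[.6364,-.2302,.1484],down(-.9));print(o['wrist_force'],o['opening'])
c=camera('scene');cv2.imwrite('pics/s3.png',c['pixels'][:,:,::-1])"
```

```text
q [-30.1  21.5  72.1   0.1  86.6 -29.1] t 14.7833 shift [-0.0006  0.0021 -0.1363] rotvec [-0.0028 -0.0029  0.0011] deg 0.23752007827730828 calls 0.6814218518210288
[-0.1718 -1.2712 -2.4012] 0.37304043594497915
```

View pics/s3.png

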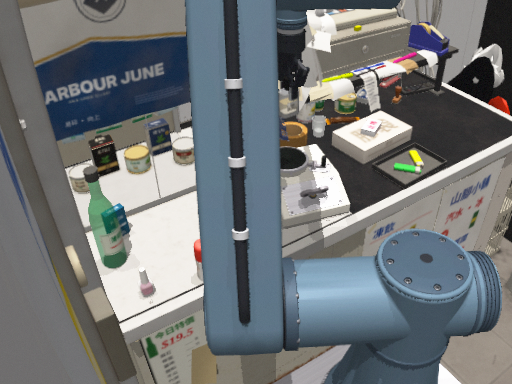

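The bottle hangs upright in the gripper at about (290,100), above the platter at (297,160). I'll lower it now.

Call:
carry_out:
  plan:
    - [[-0.0005,0.002,-0.025,0,0,0,0.1],[-0.0005,0.002,-0.055,0,0,0,0.1],[-0.0005,0.002,-0.085,0,0,0,0.1],[-0.0005,0.002,-0.11,0,0,0,0.1],[-0.0005,0.002,-0.125,0,0,0,0.1]]

```text
time_s: 15.25
eef_pos: [0.6351, -0.2253, 0.1573]
eef_rot: [-0.004, 0.712, 0.702, -0.0]
wrist_force: [-0.2, 0.9, -2.1]
opening: 0.372
grasp_force: 58.6
```

Call:
carry_out:
  plan:
    - [[0,0,-0.003,0,0,0,0.1],[0,0,-0.006,0,0,0,0.1],[0,0,-0.008,0,0,0,0.1],[0,0,-0.009,0,0,0,0.1],[0,0,-0.009,0,0,0,0.1]]

```text
time_s: 15.67
eef_pos: [0.6381, -0.2282, 0.1545]
eef_rot: [0.001, 0.712, 0.702, 0.001]
wrist_force: [0.3, 0.2, -1.9]
opening: 0.367
grasp_force: 58.6
```

```bash
python3 -c "
from h import *;from bench import get_obs,camera
o=get_obs();rel(o,[.6364,-.2302,.1474],down(-.9));print(o['wrist_force'],o['opening'])"
```

```text
q [-29.7  27.   79.8   0.1  73.1 -28.9] t 15.6667 shift [-0.0017 -0.002  -0.0071] rotvec [-0.0007  0.0022 -0.0012] deg 0.14703333976990005 calls 0.03782634224500812
[ 0.3262  0.1751 -1.8678] 0.3673122495578926
```

Call:
carry_out:
  plan:
    - [[-0.001,-0.001,-0.002,0,0,0,0.1],[-0.0015,-0.0015,-0.0035,0,0,0,0.1],[-0.0015,-0.0015,-0.005,0,0,0,0.1],[-0.0015,-0.0015,-0.005,0,0,0,0.1],[-0.0015,-0.0015,-0.005,0,0,0,0.1]]

```text
time_s: 16.08
eef_pos: [0.6361, -0.23, 0.1492]
eef_rot: [0.0, 0.712, 0.702, 0.001]
wrist_force: [-1.8, 0.0, 3.7]
opening: 0.37
grasp_force: 59.3
```

Call:
carry_out:
  plan:
    - [[0,0,-0.0005,0,0,0,0.1],[0,0,-0.001,0,0,0,0.1],[0,0,-0.0015,0,0,0,0.1],[0,0,-0.0015,0,0,0,0.1],[0,0,-0.0015,0,0,0,0.1]]

```text
time_s: 16.5
eef_pos: [0.6362, -0.23, 0.1491]
eef_rot: [0.0, 0.712, 0.702, 0.001]
wrist_force: [-4.9, 1.2, 11.3]
opening: 0.368
grasp_force: 60.0
```

Call:
carry_out:
  plan:
    - [[0,0,0.001,0,0,0,0.1],[0,0,0.0015,0,0,0,0.35],[0,0,0.0015,0,0,0,0.45],[0,0,0.0015,0,0,0,0.55],[0,0,0.0015,0,0,0,0.7]]

```text
time_s: 16.92
eef_pos: [0.6358, -0.2293, 0.1475]
eef_rot: [-0.001, 0.712, 0.702, 0.001]
wrist_force: [0.0, 0.1, 0.1]
opening: 0.671
grasp_force: 0.0
```

Call:
carry_out:
  plan:
    - [[0,0,0,0,0,0,0.7],[0,0,0.01,0,0,0,0.7],[0,0,0.03,0,0,0,0.7],[0,0,0.055,0,0,0,0.7],[0,0,0.085,0,0,0,0.7]]

```text
time_s: 17.33
eef_pos: [0.635, -0.229, 0.2328]
eef_rot: [-0.002, 0.712, 0.702, 0.0]
wrist_force: [0.7, -1.0, -0.4]
opening: 0.699
grasp_force: 0.0
```

Call:
carry_out:
  plan:
    - [[-0.01,0,0.02,0,0,0,0.7],[-0.02,0,0.04,0,0,0,0.7],[-0.05,0.01,0.05,0,0,0,0.7],[-0.09,0.02,0.05,0,0,0,0.7],[-0.13,0.03,0.05,0,0,0,0.7]]

```text
time_s: 17.75
eef_pos: [0.5052, -0.1994, 0.2845]
eef_rot: [0.001, 0.712, 0.702, 0.001]
wrist_force: [-0.0, -1.2, 0.7]
opening: 0.699
grasp_force: 0.0
```

Call:
carry_out:
  plan:
    - [[-0.03,0.03,0,0,0,0,0.5],[-0.06,0.06,0,0,0,0,0.5],[-0.09,0.09,0,0,0,0,0.5],[-0.1,0.12,0,0,0,0,0.5],[-0.1,0.15,0,0,0,0,0.5]]

```text
time_s: 18.17
eef_pos: [0.4037, -0.0483, 0.2839]
eef_rot: [0.0, 0.713, 0.701, 0.001]
wrist_force: [1.1, -0.8, -0.4]
opening: 0.499
grasp_force: 0.0
```

```bash
python3 - <<'E'
from h import *;from bench import get_obs,camera
import pickle
o=get_obs();rel(o,[.5663,-.3015,.2],down(-45))
c=camera('top');pickle.dump(c,open('t4.pkl','wb'));P=cloud(c)
g=np.hypot(P[...,0]-O[0],P[...,1]-O[1])<.06
b=P[g&(P[...,2]>.16)&(P[...,2]<.178)];print('body',len(b),cv2.minAreaRect((b[:,:2]*1000).astype(np.float32)))
b=P[g&(P[...,2]>.192)];print('cap',len(b),b.mean(0))
k=P[180:205,330:355].reshape(-1,3);k=k[(k[:,2]>.108)&(np.hypot(k[:,0]-O[0],k[:,1]-O[1])>.08)];print('knob',len(k),k.mean(0))
cv2.imwrite('pics/t4.png',cv2.resize(c['pixels'][120:250,90:380],None,fx=2.7,fy=2.7)[:,:,::-1])
E
```

```text
q [-23.7 -15.3 110.7   0.1  84.6 -22.8] t 18.1667 shift [ 0.1626 -0.2532 -0.0839] rotvec [-0.0005  0.0017 -0.769 ] deg 44.05931536952543 calls 1.5619639127833613
body 208 ((634.3350219726562, -227.8221893310547), (51.58066940307617, 33.4146728515625), 88.03520202636719)
cap 120 [ 0.6349 -0.2283  0.2017]
knob 32 [ 0.5669 -0.3029  0.1146]
```

View pics/t4.png

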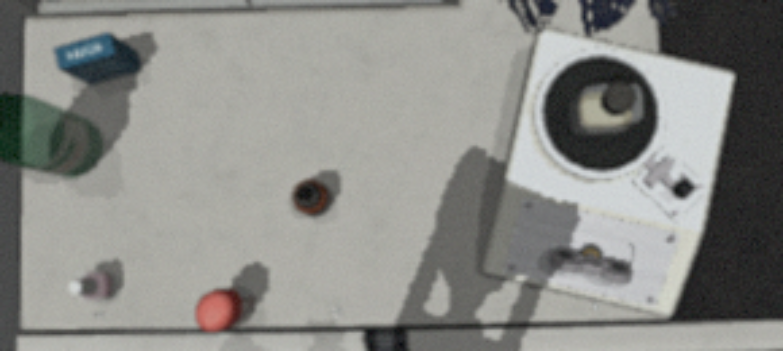

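The bottle stands on the mat, cap at (620,97) in the crop, about 3 mm off centre. The stop knob at (683,187) is unmoved, and the roll-on and dropper are untouched.

Call:
carry_out:
  plan:
    - [[0.016,-0.025,0,0,0,-0.077,0.5],[0.032,-0.05,0,0,0,-0.154,0.5],[0.048,-0.076,0,0,0,-0.231,0.5],[0.065,-0.101,0,0,0,-0.308,0.5],[0.081,-0.127,0,0,0,-0.3845,0.5]]

```text
time_s: 18.63
eef_pos: [0.4878, -0.1778, 0.2839]
eef_rot: [0.0, 0.834, 0.551, 0.001]
wrist_force: [0.1, 1.4, 1.2]
opening: 0.499
grasp_force: 0.0
```

Call:
carry_out:
  plan:
    - [[0.016,-0.025,-0.01,0,0,-0.077,0.5],[0.032,-0.05,-0.02,0,0,-0.154,0.5],[0.048,-0.076,-0.03,0,0,-0.231,0.5],[0.065,-0.101,-0.04,0,0,-0.308,0.5],[0.081,-0.127,-0.05,0,0,-0.3845,0.5]]

```text
time_s: 19.05
eef_pos: [0.5688, -0.305, 0.2331]
eef_rot: [-0.0, 0.924, 0.382, 0.001]
wrist_force: [0.5, -0.2, 0.9]
opening: 0.497
grasp_force: 0.0
```

```bash
python3 -c "
from h import *;from bench import get_obs
o=get_obs();rel(o,[.5665,-.302,.094],down(-44.5))"
```

```text
q [-38.8  19.1  81.2   0.1  79.7   6.3] t 19.05 shift [-0.0023  0.003  -0.1391] rotvec [-0.0009  0.0019  0.0107] deg 0.6266948229971706 calls 0.695627470317661
```

Call:
carry_out:
  plan:
    - [[-0.0023,0.003,-0.02,0,0,0.01,0.5],[-0.0023,0.003,-0.045,0,0,0.01,0.5],[-0.0023,0.003,-0.07,0,0,0.01,0.5],[-0.0023,0.003,-0.09,0,0,0.01,0.5],[-0.0023,0.003,-0.1,0,0,0.01,0.5]]

```text
time_s: 19.47
eef_pos: [0.5643, -0.2998, 0.1301]
eef_rot: [-0.002, 0.922, 0.388, -0.0]
wrist_force: [-0.2, -0.3, -0.1]
opening: 0.501
grasp_force: 0.0
```

Call:
carry_out:
  plan:
    - [[0,0,-0.01,0,0,0,0.5],[0,0,-0.02,0,0,0,0.5],[0,0,-0.03,0,0,0,0.5],[0,0,-0.038,0,0,0,0.5],[0,0,-0.038,0,0,0,0.5]]

```text
time_s: 19.88
eef_pos: [0.5648, -0.3, 0.0935]
eef_rot: [-0.001, 0.922, 0.388, 0.0]
wrist_force: [0.0, 0.5, -0.1]
opening: 0.5
grasp_force: 0.0
```

Call:
carry_out:
  plan:
    - [[0,0,0,0,0,0,0.4],[0,0,0,0,0,0,0.3],[0,0,0,0,0,0,0.2],[0,0,0,0,0,0,0.1],[0,0,0,0,0,0,0]]

```text
time_s: 20.3
eef_pos: [0.568, -0.3028, 0.0967]
eef_rot: [0.003, 0.922, 0.388, 0.003]
wrist_force: [7.1, -6.1, -5.1]
opening: 0.147
grasp_force: 61.6
```

Call:
carry_out:
  plan:
    - [[0,0,0,0,0,0,0],[0,0,0,0,0,0,0],[0,0,0,0,0,0,0],[0,0,0,0,0,0,0],[0,0,0,0,0,0,0]]

```text
time_s: 20.72
eef_pos: [0.5679, -0.3028, 0.0967]
eef_rot: [0.003, 0.922, 0.388, 0.003]
wrist_force: [9.2, -5.8, -4.0]
opening: 0.144
grasp_force: 61.6
```

```bash
python3 -c "
from h import *;from bench import get_obs
o=get_obs();rel(o,[.5665,-.302,.094],down(-44.5));print(o['opening']*85,o['grasp_force'],o['wrist_force'])"
```

```text
q [-38.7  26.6  87.7   0.1  65.3   5.6] t 20.7167 shift [-0.0014  0.0008 -0.0027] rotvec [ 0.0036  0.0073 -0.0027] deg 0.4902122018313906 calls 0.015617239965503264
12.252033414742973 61.63362264633179 [ 9.1524 -5.779  -3.9504]
```

Call:
carry_out:
  plan:
    - [[-0.0025,-0.0025,0,0,0,0,0],[-0.0055,-0.0056,0,0,0,0,0],[-0.0085,-0.0086,0,0,0,0,0],[-0.0115,-0.0117,0,0,0,0,0],[-0.014,-0.0143,0,0,0,0,0]]

```text
time_s: 21.13
eef_pos: [0.5557, -0.3152, 0.0965]
eef_rot: [0.002, 0.922, 0.388, 0.005]
wrist_force: [24.2, 8.5, -8.1]
opening: 0.146
grasp_force: 61.2
```

Call:
carry_out:
  plan:
    - [[0,0,0,0,0,0,0],[0,0,0,0,0,0,0],[0,0,0,0,0,0,0],[0,0,0,0,0,0,0],[0,0,0,0,0,0,0]]

```text
time_s: 21.55
eef_pos: [0.5558, -0.3151, 0.0966]
eef_rot: [0.003, 0.922, 0.388, 0.005]
wrist_force: [15.8, 0.5, -7.0]
opening: 0.151
grasp_force: 61.4
```

```bash
python3 -c "
from h import *;from bench import get_obs
o=get_obs();p=o['eef_pos']-[.5679,-.3028,.0967];print(p,p@[-.7009,-.7133,0],o['opening'],o['grasp_force'],o['wrist_force'])"
```

```text
[-0.0121 -0.0123 -0.0001] 0.017247421302678288 0.15113942105300968 61.40072822570801 [15.8275  0.5436 -6.9562]
```

Call:
carry_out:
  plan:
    - [[0,0,0,0,0,0,0.3],[0,0,0,0,0,0,0.5],[0,0,0,0,0,0,0.5],[0,0,0,0,0,0,0.5],[0,0,0,0,0,0,0.5]]

```text
time_s: 21.97
eef_pos: [0.5513, -0.3149, 0.0952]
eef_rot: [-0.0, 0.922, 0.388, 0.001]
wrist_force: [-0.2, 0.3, 0.1]
opening: 0.503
grasp_force: 0.0
```

Call:
carry_out:
  plan:
    - [[0,0,0.015,0,0,0,0.5],[0,0,0.035,0,0,0,0.5],[0,0,0.06,0,0,0,0.5],[0,0,0.09,0,0,0,0.5],[0,0,0.12,0,0,0,0.5]]

```text
time_s: 22.38
eef_pos: [0.5509, -0.3146, 0.2158]
eef_rot: [-0.001, 0.922, 0.388, 0.0]
wrist_force: [0.3, -1.0, -0.5]
opening: 0.504
grasp_force: 0.0
```

Call:
carry_out:
  plan:
    - [[-0.01,0,0.03,0,0,0,0.5],[-0.03,0.01,0.06,0,0,0,0.5],[-0.06,0.03,0.07,0,0,0,0.5],[-0.09,0.06,0.07,0,0,0,0.5],[-0.12,0.09,0.07,0,0,0,0.5]]

```text
time_s: 22.8
eef_pos: [0.4316, -0.2257, 0.2861]
eef_rot: [0.001, 0.922, 0.387, 0.001]
wrist_force: [-0.1, 0.5, 0.8]
opening: 0.501
grasp_force: 0.0
```

Call:
carry_out:
  plan:
    - [[-0.02,0.03,0,0,0,0,0.5],[-0.03,0.06,0,0,0,0,0.5],[-0.04,0.09,0,0,0,0,0.5],[-0.04,0.12,0,0,0,0,0.5],[-0.04,0.12,0,0,0,0,0.5]]

```text
time_s: 23.22
eef_pos: [0.3917, -0.102, 0.2854]
eef_rot: [-0.001, 0.921, 0.389, 0.002]
wrist_force: [0.3, -1.0, 0.8]
opening: 0.5
grasp_force: 0.0
```

```bash
cat > f.py <<'E'
from h import *;from bench import get_obs,camera
c=camera('top');P=cloud(c);print(get_obs()['time_s'])
g=np.hypot(P[...,0]-O[0],P[...,1]-O[1])<.06
b=P[g&(P[...,2]>.16)&(P[...,2]<.178)];print('body',len(b),cv2.minAreaRect((b[:,:2]*1000).astype(np.float32)))
b=P[g&(P[...,2]>.192)];print('cap',len(b),b.mean(0))
k=P[180:205,330:358].reshape(-1,3);k=k[(k[:,2]>.108)&(np.hypot(k[:,0]-O[0],k[:,1]-O[1])>.08)];print('knob',len(k),k.mean(0),np.hypot(*(k.mean(0)-O)[:2]))
q=KK.inv().apply(P.reshape(-1,3)-KB);s=q[np.isfinite(q).all(1)&(np.hypot(q[:,0],q[:,1])<.045)&(q[:,2]>.012)&(q[:,2]<.045)]
print(len(s),cv2.fitLine(s[:,:2].astype(np.float32),2,0,.01,.01).ravel())
E
python3 f.py
```

```text
23.2667
body 203 ((634.9688720703125, -230.13470458984375), (33.7932014465332, 52.459529876708984), 32.31443786621094)
cap 119 [ 0.6346 -0.2295  0.2017]
knob 31 [ 0.5547 -0.3144  0.114 ] 0.1173516617502513
224 [ 0.0054 -1.      0.0031  0.0019]
```

Call:
carry_out:
  plan:
    - [[-0.01,0,0,0,0,0,0.5],[-0.02,0,0,0,0,0,0.5],[-0.02,0,0,0,0,0,0.5],[-0.02,0,0,0,0,0,0.5],[-0.02,0,0,0,0,0,0.5]]

```text
time_s: 23.68
eef_pos: [0.373, -0.1066, 0.2852]
eef_rot: [-0.0, 0.922, 0.388, 0.001]
wrist_force: [-0.6, 0.6, -0.4]
opening: 0.5
grasp_force: 0.0
```

Call:
carry_out:
  plan:
    - [[0,0,0,0,0,0,0.5],[0,0,0,0,0,0,0.5],[0,0,0,0,0,0,0.5],[0,0,0,0,0,0,0.5],[0,0,0,0,0,0,0.5]]

```text
time_s: 24.1
eef_pos: [0.3727, -0.1059, 0.285]
eef_rot: [-0.0, 0.922, 0.388, 0.001]
wrist_force: [-0.4, -0.1, 0.4]
opening: 0.503
grasp_force: 0.0
```

```bash
python3 f.py
```

```text
24.15
body 205 ((635.1689453125, -230.7920379638672), (33.80397033691406, 53.397098541259766), 40.375511169433594)
cap 114 [ 0.6344 -0.2297  0.2018]
knob 31 [ 0.5547 -0.3144  0.1141] 0.11733555733298466
221 [0.     1.     0.0029 0.002 ]
```

The bottle turned 8° in 0.88 s (0.16 rad/s). It is centred, the slide is out about 17 mm, and the key is still wound.

```bash
python3 -c "
from bench import hand_in
print(hand_in())"
```

```text
the job is handed in; nothing more can be done
None
```

The turntable is running and the job is handed in: the key is wound to its stop, the perfume bottle stands upright within 3 mm of the platter's centre, the stop slide is about 17 mm out, the platter turned at about 0.16 rad/s when last measured, and the other two bottles were left untouched; the hand-in returned no verdict.

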